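# Set the watering dose and open the stop valve

### The job

Start the watering of the pot plants: first turn the black dial on the green doser until its red pointer stands at the middle of the yellow tab on the scale. Only then open the red handwheel all the way, a little over one full turn anticlockwise (seen from above) until it meets its stop. The dial must stay on the tab, and the cactus, parcel and trowel must be left where they are.

Things in the scene. Friction and masses are not known exactly. Their poses are not given: they have to be found in the camera images.
- doser: Fixed green box, 160 x 160 mm, 66 mm high, topped by a white round scale plate (152 mm across, face 70 mm above the table, black ticks over 270 degrees). Origin: centre of the underside, on the dial's axis; z up. On its +x side a copper pipe (radius 11 mm, 30 mm high) goes to the table 115 mm from the origin. It stands left or right of the valve, turned up to 0.6 rad.
- dial (a joint): Angle of the dial, rad, 0 to 4.71, growing clockwise seen from above; starts at 0 to 0.8. It turns stiffly (about 0.08 N m) and stays where it is left. At 0 the pointer lies at +135 degrees from the doser's x axis (anticlockwise from above).
- dial_grip (a point): On the dial's vertical axis, 106 mm above the table, a good TCP height. The dial: black disc 72 mm across, 10 mm thick, on the scale plate, with an upright grip bar 70 mm long, 16 mm wide, its top 116 mm above the table; pinch it across the 16 mm. Axes turn with the dial: x along the bar towards the pointer, z up.
- pointer_tip (a point): Outer end of the red pointer, 49 mm from the dial's axis, 6 mm above the scale plate. The pointer also shows as a red line along that half of the bar's top.
- tab_tip (a point): Inner end (middle of its width) of the fixed yellow tab marking the wanted setting, 49 mm from the dial's axis: the pointer tip comes here when set right. The tab is 9 mm wide, 6 mm high, reaches from 50 to 76 mm from the axis on the scale plate, and lies 0.6 to 2.8 rad clockwise of the pointer's start. x points outward.
- wheel (a joint): Angle of the valve's handwheel, rad, 0 (shut) to 6.6 (stop, fully open), growing anticlockwise seen from above; starts at 0 to 0.3. Turns stiffly (about 0.12 N m) and stays where it is left.
- wheel_center (a point): On the handwheel's vertical axis, 140 mm above the table. The red wheel has a rim of radius 60 mm (bar radius 7 mm), top 109 mm above the table, three spokes, and a hub about level with the rim. It stands on a fixed brass valve (foot radius 48 mm); a copper pipe leaves it at 34 mm height and goes to the table 105 mm from the axis.
- handle_grip (a point): On the axis of the revolving black handle of the handwheel, 140 mm above the table, 60 mm from the wheel's axis. The handle is an upright cylinder, 20 mm across, from 110 to 160 mm above the table; it spins freely about its own axis, so it can be held and led round in a circle without turning the gripper.
- cactus: Loose blue flower pot, 110 mm across the rim, 85 mm high, with a cactus up to 153 mm. Origin: centre of the underside. Bystander.
- parcel: Loose cardboard parcel, 130 x 100 x 80 mm high. Origin: centre of the underside. Bystander.
- trowel: Loose garden trowel, 260 mm long, 65 mm wide, 28 mm high, lying flat along its x axis, handle to -x. Origin: on the table under its middle. Bystander.

How it is judged:
On the way, in this order (a step that is already met when the one before it is completed fails the run):
1. the pointer stands at the yellow tab while the valve is still shut (wheel not turned past 0.6 rad) (horizontal distance between pointer_tip and tab_tip below 0.006 m and value of joint wheel below 0.6 rad), for 0.3 s.
2. the handwheel is fully open with the pointer still at the tab (horizontal distance between pointer_tip and tab_tip below 0.006 m and value of joint wheel above 6.35 rad), for 0.2 s.
At the end, for the whole second after the job is handed in: The pointer tip is within 6 mm (about 7 degrees) of the middle of the tab's inner end, the handwheel is open past 6.35 rad (its stop is at 6.6), and the cactus, parcel and trowel are at rest (all of step 2 and linear speed of each of cactus, parcel, trowel below 0.02 m/s); the robot touches nothing.
It fails at once if the potted cactus is pushed more than 30 mm or tipped over (distance of cactus from where it was at the start of the episode above 0.03 m or angle between cactus's own z axis and vertical above 0.35 rad).
It fails at once if the cardboard parcel is pushed more than 30 mm or tipped over (distance of parcel from where it was at the start of the episode above 0.03 m or angle between parcel's own z axis and vertical above 0.35 rad).
It fails at once if the trowel is pushed more than 30 mm or tipped over (distance of trowel from where it was at the start of the episode above 0.03 m or angle between trowel's own z axis and vertical above 0.35 rad).
It also fails if it takes over 72 s, if anything falls off the work surface, if the arm or the gripper's body presses on something with over 40 N, if the wrist force passes 120 N, or if a joint passes its speed limit or range.

### The arm

A 6-joint arm with a two-finger parallel gripper is mounted at the origin on the work surface. World frame = base frame: x ahead of the robot, y to its left, z up, the work surface at z = 0. Lengths are in m, angles in rad, forces in N, time in s.
With the tool pointing down it reaches from about 0.25 to 0.725 m from the base axis. Payload 4 kg.
Tool frame: the origin (TCP) lies between the finger pads, 19 mm behind the fingertips; this is the grasp point; z points along the fingers, y is the line along which they close (so a half turn about z gives the same grasp; the last joint's range is limited). The gripper opens to 85 mm and grips with 20 to 120 N. Pads are 22 mm wide; open, the fingers measure 114 mm over their backs; the gripper's body (76 mm by 85 mm) begins 54 mm behind the grasp point. The pads swing forward as they close: fully open they stand 13 mm farther back than shut.
Start: joints at [-1.278, 0.241, 0.005, 1.335, 0, 1.571], TCP at [0.144, -0.479, 0.25] pointing down, gripper open.
Joint ranges: [-2.72, 2.72], [-1.05, 1.87], [-1.09, 1.28], [-1.99, 2.15], [-1.42, 1.44], [-3.14, 3.14]. Speed limits (rad/s): [2.79, 2.79, 3.14, 3.14, 3.14, 3.14].

### API

Orientations are given as a unit quaternion [x, y, z, w].
In Python, from workcell import bot gives the robot as it stands.
- The arm moves only by the shell command python3 -m creep 'ROWS'. ROWS is JSON, one flat list of numbers, 5 for each row, row after row: the shift along the world's x, y, z in m, then the turn about the world's z in rad, then the finger opening in m, from 0 to 0.0854. In form: [x, y, z, twist, claw, x, y, z, twist, claw, ...]. A call has 1 to 10 rows; each row is the pose to reach, as a shift and turn from the pose commanded when the call began; what a row does not reach only later rows make up. A row lasts 1/12 s, in which the tool goes at most 41.7 mm and 7.16 degrees, less where a joint would pass 70% of its speed; a pose out of reach is approached as far as the arm can. A call with a gripper value outside its range is refused whole. The fingers move at their own pace and stop on an object; the grip force is fixed at half the most. Time passes only in rows, so rows that repeat a pose let the fingers close. It gives the time, the measured TCP pose, the force, the opening and the grip force at its end, in the units of the state.
- bot.get_obs(): the state, without advancing time (a new reading comes with each control period).
- bot.camera(name): name is "scene" or "top" or "wrist"; returns a dict with "pixels" (384x512x3 uint8, red, green, blue), "camera_matrix" (3x3 intrinsics, pixels), "extrinsics" (4x4, takes a point from world to camera coordinates); the wrist camera has in their place "T_tool_cam" (4x4, takes a point from camera to tool coordinates, whose origin is the TCP and whose axes are the flange's). Camera axes: x right, y down, z forward; pixel columns grow to the right and rows downward; lengths in m; the calibration is good to about 2 mm. The wrist camera is an equidistant fisheye: a pixel r from the principal point sees the ray r / f radians off the axis. A picture is of the moment at which its call begins: read the wrist's pose just before it. There is no depth.
- bot.job_done(): hands the job in; it is judged then, once.
Trained networks look in the newest picture that a camera, given by its name, has taken for a name from the list of things; names that differ only in an ending like _2 or _b are one class to them, and where a whole thing is asked for, a point or a joint stands for the part that bears it (a point fixed in the world has none). Each returns a list of dicts, best first, with "score" (0 to 1); they miss things now and then, are a little off and sometimes report something else, mostly with a low value. They report only what shows in the picture. A call takes as long as a camera call.
- bot.look_for(camera, thing): "centre" ([column, row] as shares, 0 to 1, of the picture: columns of its width, rows of its height, amid what is visible of it).
- bot.place_of(camera, thing): "centre" ([column, row] as shares, 0 to 1, of the picture: columns of its width, rows of its height: a listed point, or the origin of a listed thing).
The state is a dict: "clock": time; "joint_pos": joint angles; "joint_vel": joint speeds; "tau": joint torques, N m; "eef_pos": TCP position; "tool_rot": TCP orientation; "ft_force": force on the tool from outside, world axes, zero at the start; "ft_torque": the same for the moment, N m; "grip_width": finger opening in m; "grasp_force": force on a finger pad.
Only numpy, scipy, OpenCV 4.12 (cv2) and the standard library are available. Lean on these libraries where they do the work, as an engineer would, in place of code of your own. Each camera call takes 0.05 s, during which the arm holds its last target. There are 200 camera calls.

## Working session

There is one attempt and no reset: what is moved stays moved. The work goes in short steps, Python scripts to look and compute and a shell command to move; the robot and the scene stay as the last step left them, time stands still between calls to the robot, and variables do not carry over. Pictures are saved under pics/ and viewed, at most 10 in all, crops included, and the job is handed in when it is done.

```bash
ls; mkdir -p pics; cat > h.py <<'E'
from workcell import bot
import numpy as np, cv2
T=["doser","dial_grip","pointer_tip","tab_tip","wheel_center","handle_grip","cactus","parcel","trowel"]
def ray(c,px):
    K=np.array(c["camera_matrix"]);E=np.array(c["extrinsics"])
    d=np.linalg.inv(K)@[px[0],px[1],1]; R=E[:3,:3]
    return -R.T@E[:3,3], R.T@d/np.linalg.norm(d)
def onz(c,px,z):
    o,d=ray(c,px); return o+d*(z-o[2])/d[2]
def tri(rs):
    A=sum(np.eye(3)-np.outer(d,d) for o,d in rs);b=sum((np.eye(3)-np.outer(d,d))@o for o,d in rs)
    return np.linalg.solve(A,b)
E
python3 - <<'E'
from h import *
print(bot.get_obs())
C={n:bot.camera(n) for n in("scene","top")}
cv2.imwrite("pics/a.png",np.vstack([C[n]["pixels"][:,:,::-1] for n in C])[:, :] if 0 else C["top"]["pixels"][:,:,::-1]);cv2.imwrite("pics/b.png",C["scene"]["pixels"][:,:,::-1])
Z=dict(dial_grip=.106,pointer_tip=.076,tab_tip=.073,wheel_center=.14,handle_grip=.14)
for t in T:
    rs=[]
    for n in C:
        r=bot.place_of(n,t)
        for q in r[:2]:
            px=np.array(q["centre"])*[512,384]; print(t,n,round(q["score"],2),px.round(),onz(C[n],px,Z.get(t,0)).round(4))
        if r: rs.append(ray(C[n],np.array(r[0]["centre"])*[512,384]))
    if len(rs)==2: print("   tri",tri(rs).round(4))
E
```

```text
pics
{'clock': 0.0, 'joint_pos': array([-1.27799042e+00,  2.41395732e-01,  3.67530981e-03,  1.33519213e+00,
        3.66824229e-05,  1.57081157e+00]), 'joint_vel': array([-0.00265736, -0.00090038, -0.0007126 ,  0.00034307, -0.00133916,
       -0.00082399]), 'tau': array([-5.86454589e-04, -3.72320652e+01,  2.52403790e+01,  1.69390003e-02,
       -9.14572934e-05,  1.04631260e-05]), 'eef_pos': array([ 0.14415286, -0.47812853,  0.24910287]), 'tool_rot': array([ 9.89302776e-01,  1.45872878e-01, -1.36220705e-04, -1.04946557e-03]), 'ft_force': array([-0.8705326 ,  0.00090331, -0.19275891]), 'ft_torque': array([-0.01326549, -0.03362522,  0.0082148 ]), 'grasp_force': 0.0, 'grip_width': 0.08558697566313944}
doser scene 0.82 [186. 236.] [ 0.5356 -0.2023  0.    ]
doser top 0.7 [323. 224.] [ 0.5509 -0.2194  0.    ]
   tri [ 0.5511 -0.2154  0.0152]
dial_grip scene 0.57 [185. 211.] [ 0.5563 -0.2092  0.106 ]
dial_grip top 0.7 [325. 225.] [ 0.5397 -0.2102  0.106 ]
   tri [ 0.5435 -0.2069  0.0989]
pointer_tip scene 0.91 [190. 211.] [ 0.5304 -0.1718  0.076 ]
pointer_tip top 0.57 [312. 234.] [ 0.5172 -0
[... 214 characters left out ...]
88 [265. 161.] [0.5585 0.1508 0.14  ]
wheel_center top 0.66 [187. 225.] [0.5417 0.1718 0.14  ]
wheel_center top 0.24 [205. 245.] [0.488 0.122 0.14 ]
   tri [0.5416 0.1724 0.1269]
handle_grip scene 0.94 [248. 161.] [0.5131 0.1111 0.14  ]
handle_grip top 0.62 [201. 246.] [0.4861 0.1319 0.14  ]
   tri [0.4878 0.1348 0.1229]
cactus scene 0.84 [327. 163.] [0.5829 0.5225 0.    ]
cactus top 0.85 [ 88. 216.] [0.5843 0.4853 0.    ]
   tri [0.5914 0.4884 0.0129]
parcel top 0.73 [315. 208.] [ 0.5995 -0.1974  0.    ]
parcel top 0.63 [401. 224.] [ 0.5462 -0.4524  0.    ]
trowel scene 0.79 [311. 237.] [0.8326 0.0529 0.    ]
trowel top 0.7 [223. 139.] [0.8151 0.0784 0.    ]
   tri [ 0.8188  0.0782 -0.0212]
```

View pics/a.png

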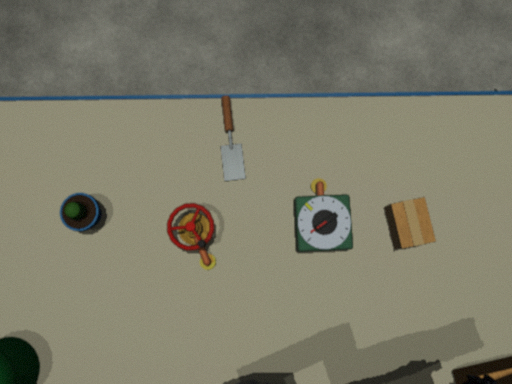

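View pics/b.png

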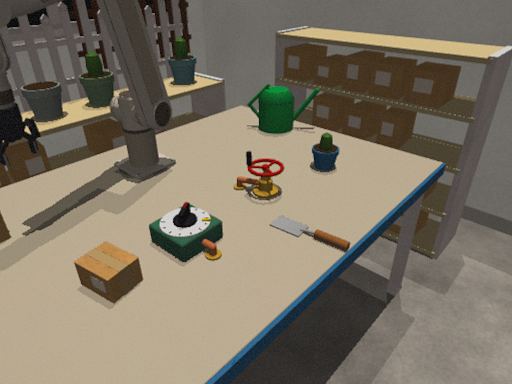

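The top view shows the doser at (323,222), with its pointer towards (311,232) and its tab at (309,206). The wheel is at (190,227) with its handle near (203,246), the parcel is at (410,222) and the trowel at (230,140). The scene view agrees with this. I'll move over the doser and turn the tool across the bar.

```bash
python3 -m creep '[0.04,0.03,0,0.12,0.0854,0.08,0.06,0,0.24,0.0854,0.11,0.08,0,0.37,0.0854,0.14,0.10,0,0.49,0.0854,0.17,0.12,0,0.61,0.0854,0.20,0.14,0,0.74,0.0854,0.23,0.16,0,0.86,0.0854,0.26,0.18,0,0.98,0.0854,0.29,0.20,0,1.1,0.0854,0.32,0.22,0,1.22,0.0854]'
python3 -m creep '[0.02,0.02,0,0.12,0.0854,0.04,0.04,0,0.24,0.0854,0.05,0.045,0,0.36,0.0854,0.05,0.045,0,0.48,0.0854,0.05,0.045,0,0.6,0.0854,0.05,0.045,0,0.65,0.0854,0.05,0.045,0,0.65,0.0854,0.05,0.045,0,0.65,0.0854]'
cat >> h.py <<'E'
from scipy.spatial.transform import Rotation as Ro
def wrist():
    s=bot.get_obs(); c=bot.camera("wrist"); W=np.eye(4);W[:3,:3]=Ro.from_quat(s["tool_rot"]).as_matrix();W[:3,3]=s["eef_pos"]
    c["W"]=W@np.array(c["T_tool_cam"]); return c
def wray(c,px):
    K=np.array(c["camera_matrix"]);u=(np.array(px)-K[:2,2])/[K[0,0],K[1,1]];r=np.linalg.norm(u)
    d=np.array([*(u/max(r,1e-9)*np.sin(r)),np.cos(r)]);return c["W"][:3,3],c["W"][:3,:3]@d
def wonz(c,px,z):
    o,d=wray(c,px);return o+d*(z-o[2])/d[2]
def wproj(c,p):
    K=np.array(c["camera_matrix"]);q=np.linalg.inv(c["W"])@[*p,1];a=np.arctan2(np.hypot(*q[:2]),q[2]);v=q[:2]/max(np.hypot(*q[:2]),1e-9)*a
    return v*[K[0,0],K[1,1]]+K[:2,2]
Z=dict(dial_grip=.106,pointer_tip=.076,tab_tip=.073,wheel_center=.14,handle_grip=.14)
def rep(c,ts):
    for t in ts:
        for q in bot.place_of("wrist",t)[:2]:
            px=np.array(q["centre"])*[512,384];print(t,round(q["score"],2),px.round(1),wonz(c,px,Z.get(t,0)).round(4))
E
python3 - <<'E'
from h import *
c=wrist();s=bot.get_obs();print(s["clock"],s["eef_pos"],s["joint_pos"],s["tool_rot"])
cv2.imwrite("pics/c.png",c["pixels"][:,:,::-1]);print(c["camera_matrix"],c["W"].round(3))
rep(c,T[:4])
E
```

```text
clock: 1.83
eef_pos: [0.4657, -0.2574, 0.2501]
tool_rot: [0.725, 0.689, 0.0, 0.0]
ft_force: [-0.2, -0.5, -0.6]
grip_width: 0.0858
grasp_force: 0.0
clock: 2.5
eef_pos: [0.5143, -0.2137, 0.2499]
tool_rot: [0.471, 0.882, 0.0, -0.0]
ft_force: [-0.0, 0.2, -0.6]
grip_width: 0.0855
grasp_force: 0.0
2.55 [ 0.51427277 -0.21375436  0.24997228] [-3.93915428e-01  3.54594169e-01  1.61807699e-01  1.37809681e+00
 -7.71187578e-06  5.86337790e-01] [ 4.70737595e-01  8.82273265e-01 -8.01454380e-06 -4.29046421e-05]
[[297.31863964   0.         253.01543004]
 [  0.         297.31863964 191.15912755]
 [  0.           0.           1.        ]] [[ 0.831  0.529  0.173  0.47 ]
 [ 0.556 -0.789 -0.259 -0.148]
 [-0.001  0.312 -0.95   0.374]
 [ 0.     0.     0.     1.   ]]
doser 0.7 [279.2 176.1] [ 0.5545 -0.2139  0.    ]
doser 0.39 [325.4 186.2] [ 0.6144 -0.1902  0.    ]
dial_grip 0.84 [285.9 203.8] [ 0.5518 -0.2142  0.106 ]
pointer_tip 0.74 [284.1 146.4] [ 0.5234 -0.1721  0.076 ]
tab_tip 0.79 [328.7 183.2] [ 0.5871 -0.1773  0.073 ]
```

View pics/c.png

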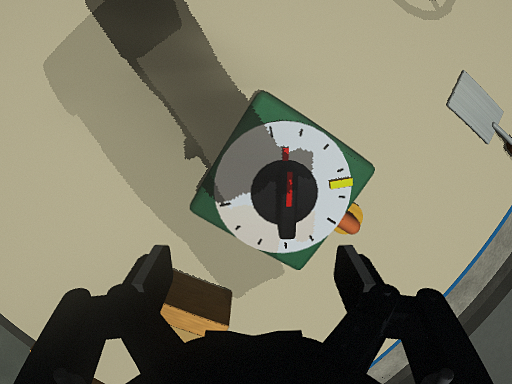

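The wrist view shows the bar running from (290,168) to (287,238), the pointer tip at (285,148) and the tab's inner end at (329,184). That matches what the networks report. I'll take a second, lower view for heights.

```bash
python3 -m creep '[0.02,0,-0.03,0,0.0854,0.037,0,-0.05,0,0.0854,0.037,0,-0.05,0,0.0854,0.037,0,-0.05,0,0.0854]'
python3 - <<'E'
from h import *
import scipy.optimize as so
c=wrist();s=bot.get_obs();print(s["eef_pos"])
cv2.imwrite("pics/d.png",c["pixels"][:,:,::-1])
rep(c,T[:4])
W=np.eye(4);W[:3,:3]=Ro.from_quat([.47074,.88227,0,0]).as_matrix();W[:3,3]=[.51427,-.21375,.24997]
c0=dict(c);c0["W"]=W@np.array(c["T_tool_cam"])
for t,p in dict(dial_grip=(285.9,203.8),pointer_tip=(284.1,146.4),tab_tip=(328.7,183.2)).items():
    r=bot.place_of("wrist",t)
    if r: print(t,tri([wray(c0,p),wray(c,np.array(r[0]["centre"])*[512,384])]).round(4))
E
```

```text
clock: 3.08
eef_pos: [0.5506, -0.2133, 0.1983]
tool_rot: [0.47, 0.883, -0.0, -0.002]
ft_force: [0.3, 0.4, 0.4]
grip_width: 0.0854
grasp_force: 0.0
[ 0.55086015 -0.21364375  0.1998096 ]
doser 0.56 [257.4 170.8] [ 0.5544 -0.2129  0.    ]
dial_grip 0.84 [256.1 204. ] [ 0.5527 -0.214   0.106 ]
pointer_tip 0.72 [253.4 136.5] [ 0.5238 -0.175   0.076 ]
pointer_tip 0.18 [309.7 184.2] [ 0.5878 -0.1818  0.076 ]
tab_tip 0.85 [310.8 181.3] [ 0.5879 -0.1795  0.073 ]
dial_grip [ 0.5542 -0.2163  0.0984]
pointer_tip [ 0.5232 -0.1733  0.0789]
tab_tip [ 0.5859 -0.1779  0.0774]
```

View pics/d.png

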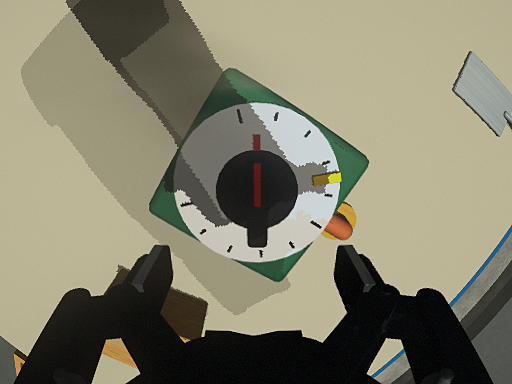

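The bar lies vertical in the image along column 257. The pointer tip is at (257,135), the inner end of the red line at (257,206) and the tab's inner end at (312,181). I'll fit the centre and angles from these pixels.

```bash
python3 - <<'E'
from h import *
c=wrist()
p=wonz(c,(257,135),.076);t=wonz(c,(312.,180.5),.0755);a=wonz(c,(257,206),.116)
im=c["pixels"].astype(int);m=(im[...,0]>110)&(im[...,1]<60)&(im[...,2]<60)
ys,xs=np.nonzero(m);k=(xs>235)&(xs<280)&(ys>120)&(ys<215);print(k.sum(),[ (y,xs[k&(ys==y)].mean().round(1)) for y in (136,142,150,165,175,190,204) if (k&(ys==y)).any()], ys[k].min(),ys[k].max())
print(p,t,a)
for o in (a[:2],np.array([.5527,-.214])):
  for q in (p,t): v=q[:2]-o;print(np.hypot(*v),np.degrees(np.arctan2(v[1],v[0])))
# direction of the red line on bar top
q1,q2=wonz(c,(257,165),.116),wonz(c,(257,204),.116);v=q1-q2;print(q1,q2,np.degrees(np.arctan2(v[1],v[0])))
# plate circle
g=im;w=(im.min(2)>100)&(im.max(2)-im.min(2)<35);w[260:]=0;w[:, :150]=0;w[:,350:]=0
n,l,st,ce=cv2.connectedComponentsWithStats(w.astype(np.uint8));i=1+st[1:,4].argmax()
ct=max(cv2.findContours((l==i).astype(np.uint8),cv2.RETR_EXTERNAL,cv2.CHAIN_APPROX_NONE)[0],key=len)[:,0]
P=np.array([wonz(c,x,.07)[:2] for x in ct]);from scipy.optimize import least_squares as ls
r=ls(lambda o:np.hypot(*(P-o).T)-.076,[.5527,-.214],loss="soft_l1",f_scale=.001);print(r.x,np.median(abs(r.fun)))
E
```

```text
Traceback (most recent call last):
ValueError: zero-size array to reduction operation minimum which has no identity
```

```bash
cat > m.py <<'E'
from h import *
from scipy.optimize import least_squares as ls
c=wrist()
p=wonz(c,(257,135),.076);t=wonz(c,(312.,180.5),.0755);a=wonz(c,(257,206),.116)
im=c["pixels"].astype(int);m=(im[...,0]-im[...,1:].max(2)>50);m[:,:235]=0;m[:,280:]=0;m[:120]=0;m[215:]=0
print([(y,np.nonzero(m[y])[0].mean().round(1)) for y in (138,145,165,175,190,204) if m[y].any()],np.nonzero(m.any(1))[0][[0,-1]])
print(p,t,a)
P=None
w=(im.min(2)>60)&(im.max(2)-im.min(2)<30);w[268:]=0;w[:,:165]=0;w[:,350:]=0
n,l,st,ce=cv2.connectedComponentsWithStats(w.astype(np.uint8));i=1+st[1:,4].argmax()
ct=max(cv2.findContours((l==i).astype(np.uint8),cv2.RETR_EXTERNAL,cv2.CHAIN_APPROX_NONE)[0],key=len)[:,0]
P=np.array([wonz(c,x,.07)[:2] for x in ct])
r=ls(lambda o:np.hypot(*(P-o).T)-.076,[.5527,-.214],loss="soft_l1",f_scale=.001);print(len(ct),r.x,np.median(abs(r.fun)))
for o in (a[:2],np.array([.5527,-.214]),r.x):
  for q in (p,t): v=q[:2]-o;print(np.hypot(*v).round(4),np.degrees(np.arctan2(v[1],v[0])).round(1))
q1,q2=wonz(c,(257,165),.116),wonz(c,(257,204),.116);v=q1-q2;print(np.degrees(np.arctan2(v[1],v[0])))
E
python3 m.py
```

```text
[(138, np.float64(255.5)), (145, np.float64(255.0)), (165, np.float64(256.0)), (175, np.float64(256.0)), (190, np.float64(256.0))] [134 203]
[ 0.52717826 -0.17330458  0.076     ] [ 0.5899067  -0.17917323  0.0755    ] [ 0.55373508 -0.21349089  0.116     ]
536 [ 0.5522062  -0.21323374] 0.000524263317426811
0.0482 123.5
0.0499 43.5
0.048 122.1
0.051 43.1
0.0471 122.1
0.0508 42.1
124.10149014485111
```

```bash
python3 -m creep '[0.002,0,-0.03,0,0.0854,0.002,0,-0.06,0,0.0854,0.002,0,-0.08,0,0.0854,0.002,0,-0.094,0,0.06,0.002,0,-0.094,0,0.03,0.002,0,-0.094,0,0.01,0.002,0,-0.094,0,0,0.002,0,-0.094,0,0,0.002,0,-0.094,0,0,0.002,0,-0.094,0,0]'
```

```text
clock: 4.42
eef_pos: [0.5544, -0.2142, 0.1079]
tool_rot: [0.47, 0.883, 0.0, 0.002]
ft_force: [0.6, 0.8, 4.7]
grip_width: 0.0151
grasp_force: 59.2
```

```bash
python3 -m creep '[0,0,0,-0.1,0,0,0,0,-0.2,0,0,0,0,-0.3,0,0,0,0,-0.4,0,0,0,0,-0.5,0,0,0,0,-0.6,0,0,0,0,-0.7,0,0,0,0,-0.8,0,0,0,0,-0.8,0]'
python3 -m creep '[0,0,0,-0.1,0,0,0,0,-0.2,0,0,0,0,-0.3,0,0,0,0,-0.4,0,0,0,0,-0.5,0,0,0,0,-0.6,0,0,0,0,-0.6,0,0,0,0,-0.6,0]'
python3 - <<'E'
from h import *
c=wrist();cv2.imwrite("pics/e.png",c["pixels"][:,:,::-1]);rep(c,T[1:4]);q=bot.get_obs()["tool_rot"];print(np.degrees(2*np.arctan2(q[1],q[0])))
E
```

```text
clock: 5.17
eef_pos: [0.5523, -0.2146, 0.1078]
tool_rot: [0.778, 0.628, -0.001, 0.001]
ft_force: [-5.8, -0.8, 7.1]
grip_width: 0.0153
grasp_force: 59.9
clock: 5.83
eef_pos: [0.5509, -0.2138, 0.1078]
tool_rot: [0.928, 0.372, -0.002, -0.0]
ft_force: [-9.5, 0.7, 11.1]
grip_width: 0.0151
grasp_force: 60.3
dial_grip 0.58 [251.5 258.3] [ 0.5532 -0.2114  0.106 ]
pointer_tip 0.62 [254.8 149.8] [ 0.5889 -0.1795  0.076 ]
tab_tip 0.69 [254.7 149.8] [ 0.5884 -0.1799  0.073 ]
43.65137343559698
```

View pics/e.png

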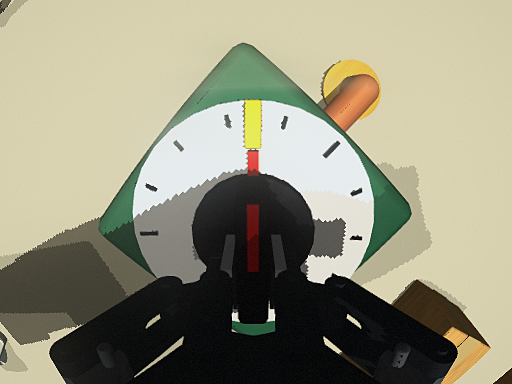

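The pointer and the tab are aligned at column 253. I'll release, rise, and move to the wheel while turning the tool back.

```bash
python3 -m creep '[0,0,0,0,0,0,0,0,0,0.03,0,0,0,0,0.06,0,0,0,0,0.0854,0,0,0,0,0.0854,0,0,0.03,0,0.0854,0,0,0.07,0,0.0854,0,0,0.11,0,0.0854,0,0,0.15,0,0.0854,0,0,0.15,0,0.0854]'
python3 - <<'E'
from h import *
c=wrist();im=c["pixels"];cv2.imwrite("pics/f.png",im[:,:,::-1]);rep(c,T[1:4])
E
python3 -m creep '[0,0.04,0,0.11,0.0854,-0.01,0.08,0,0.22,0.0854,-0.01,0.12,0,0.33,0.0854,-0.02,0.16,0,0.44,0.0854,-0.02,0.2,0,0.55,0.0854,-0.02,0.24,0,0.66,0.0854,-0.03,0.28,0,0.77,0.0854,-0.04,0.32,0,0.88,0.0854,-0.04,0.35,0,0.99,0.0854,-0.04,0.35,0,1.08,0.0854]'
python3 -m creep '[0,0,0,0,0.0854,0,0,0,0,0.0854]'
python3 - <<'E'
from h import *
c=wrist();cv2.imwrite("pics/g.png",c["pixels"][:,:,::-1]);rep(c,T[4:6]);print(bot.get_obs()["eef_pos"])
E
```

```text
clock: 6.87
eef_pos: [0.5572, -0.2151, 0.2656]
tool_rot: [0.928, 0.372, 0.006, 0.006]
ft_force: [1.5, 0.4, 1.0]
grip_width: 0.0852
grasp_force: 0.0
dial_grip 0.72 [245.9 180. ] [ 0.5534 -0.2129  0.106 ]
pointer_tip 0.77 [242.6 127.4] [ 0.5866 -0.1763  0.076 ]
tab_tip 0.56 [243.9 127.1] [ 0.5875 -0.1772  0.073 ]
clock: 7.9
eef_pos: [0.5114, 0.1414, 0.2535]
tool_rot: [0.6, 0.8, -0.001, -0.002]
ft_force: [-0.1, -0.3, 0.0]
grip_width: 0.085
grasp_force: 0.0
clock: 8.07
eef_pos: [0.5123, 0.1363, 0.2541]
tool_rot: [0.605, 0.796, -0.002, -0.001]
ft_force: [0.1, -0.2, -0.6]
grip_width: 0.0852
grasp_force: 0.0
wheel_center 0.56 [299.1 167. ] [0.5422 0.1676 0.14  ]
handle_grip 0.64 [229.9 194.8] [0.493  0.1286 0.14  ]
[0.51313296 0.13519156 0.25515323]
```

View pics/f.png

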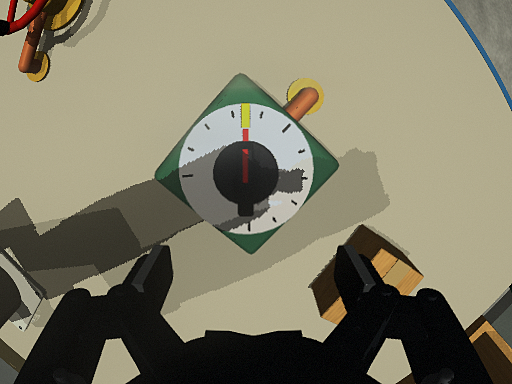

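View pics/g.png

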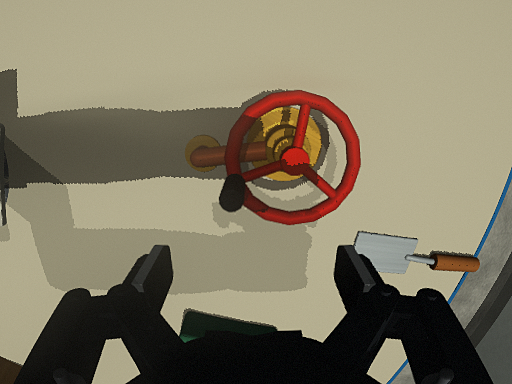

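The dial is set: pointer and tab both lie at column 245. The wheel's hub is at (295,158), the rim spans columns 226–360, and the handle is near (231,192). I'll take a second, lower view and fit the rim.

```bash
python3 -m creep '[-0.02,0,-0.03,0,0.0854,-0.02,0,-0.05,0,0.0854,-0.02,0,-0.05,0,0.0854,-0.02,0,-0.05,0,0.0854]'
cat > w.py <<'E'
from h import *
from scipy.optimize import least_squares as ls
def rim(c,z=.102):
    im=c["pixels"].astype(int);m=(im[...,0]-im[...,1]>60)&(im[...,0]>2.2*im[...,1])&(abs(im[...,1]-im[...,2])<45)
    ct=cv2.findContours(m.astype(np.uint8),cv2.RETR_EXTERNAL,cv2.CHAIN_APPROX_NONE)[0];h=cv2.convexHull(max(ct,key=len))[:,0]
    P=np.array([wonz(c,x,z)[:2] for x in h])
    r=ls(lambda o:np.hypot(*(P-o[:2]).T)-o[2],[.54,.17,.067],loss="soft_l1",f_scale=.001);return r.x.round(4),np.median(abs(r.fun)).round(5),len(h)
if __name__=="__main__":
    W=np.eye(4);c=wrist();print(bot.get_obs()["eef_pos"],rim(c));cv2.imwrite("pics/w.png",c["pixels"][:,:,::-1])
    rep(c,T[4:6])
    W[:3,:3]=Ro.from_quat([.605,.796,-.002,-.001]).as_matrix();W[:3,3]=[.5130,.1355,.2550];c0=dict(c);c0["W"]=W@np.array(c["T_tool_cam"])
    c0["pixels"]=cv2.imread("pics/g.png")[:,:,::-1];print(rim(c0))
    for t,p in dict(wheel_center=(299.1,167),handle_grip=(229.9,194.8)).items():
        r=bot.place_of("wrist",t)
        if r:print(t,tri([wray(c0,p),wray(c,np.array(r[0]["centre"])*[512,384])]).round(4))
E
python3 w.py
```

```text
clock: 8.55
eef_pos: [0.4928, 0.1352, 0.2054]
tool_rot: [0.606, 0.796, -0.001, -0.001]
ft_force: [-0.5, 0.8, -0.2]
grip_width: 0.0856
grasp_force: 0.0
[0.49409572 0.13565789 0.20676494] (array([0.5443, 0.1654, 0.0665]), np.float64(0.00037), 39)
wheel_center 0.74 [337.2 192.7] [0.5439 0.1658 0.14  ]
handle_grip 0.74 [255.2 222.4] [0.4952 0.1297 0.14  ]
(array([0.5446, 0.1642, 0.0665]), np.float64(0.00034), 35)
wheel_center [0.5417 0.1674 0.1457]
handle_grip [0.4944 0.129  0.1413]
```

View pics/w.png

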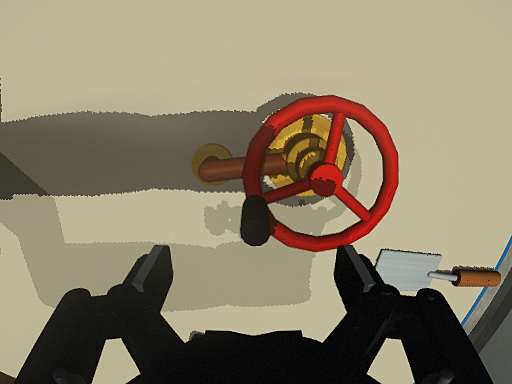

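Handle at (255,222), wheel hub at (325,180). The wheel centre is (0.544, 0.165) and the handle (0.4955, 0.130), heights agree with the text. I'll grip the handle.

```bash
python3 -m creep '[0.0025,-0.006,-0.03,0,0.0854,0.0025,-0.006,-0.05,0,0.0854,0.0025,-0.006,-0.066,0,0.0854,0.0025,-0.006,-0.066,0,0.05,0.0025,-0.006,-0.066,0,0.02,0.0025,-0.006,-0.066,0,0,0.0025,-0.006,-0.066,0,0,0.0025,-0.006,-0.066,0,0,0.0025,-0.006,-0.066,0,0]'
python3 - <<'E'
import numpy as np
# suggested rows: commanded start (.4955,.130), centre (.544,.1652)
c=np.array([.544,.1652]);s=np.array([.4955,.130]);a0=np.arctan2(*(s-c)[::-1])
for k in range(0,23):
    a=a0+.3*k;p=c+.06*np.array([np.cos(a),np.sin(a)]);print(k,(p-s).round(3))
E
```

```text
clock: 9.55
eef_pos: [0.4958, 0.1301, 0.1416]
tool_rot: [0.605, 0.796, 0.0, 0.0]
ft_force: [-2.5, -2.4, 3.5]
grip_width: 0.0183
grasp_force: 58.4
0 [-0. -0.]
1 [ 0.013 -0.013]
2 [ 0.028 -0.021]
3 [ 0.046 -0.025]
4 [ 0.064 -0.023]
5 [ 0.08  -0.016]
6 [ 0.094 -0.004]
7 [0.103 0.011]
8 [0.108 0.028]
9 [0.107 0.046]
10 [0.102 0.063]
11 [0.091 0.078]
12 [0.076 0.088]
13 [0.06  0.094]
14 [0.042 0.095]
15 [0.024 0.09 ]
16 [0.009 0.08 ]
17 [-0.002  0.067]
18 [-0.01  0.05]
19 [-0.011  0.033]
20 [-0.008  0.015]
21 [ 0.001 -0.001]
22 [ 0.013 -0.013]
```

```bash
python3 -m creep '[0.006,-0.007,0,0,0,0.013,-0.013,0,0,0,0.02,-0.017,0,0,0,0.028,-0.021,0,0,0,0.037,-0.024,0,0,0,0.046,-0.025,0,0,0,0.055,-0.025,0,0,0,0.064,-0.023,0,0,0,0.072,-0.02,0,0,0,0.08,-0.016,0,0,0]'
python3 - <<'E'
from h import *
p=bot.get_obs()["eef_pos"][:2]-[.544,.1652];print(np.hypot(*p),np.degrees(np.arctan2(p[1],p[0])))
E
```

```text
clock: 10.38
eef_pos: [0.5758, 0.1142, 0.1416]
tool_rot: [0.605, 0.796, 0.0, 0.0]
ft_force: [-4.8, 0.2, 6.9]
grip_width: 0.0185
grasp_force: 58.6
0.06008748384978391 -57.99522245777397
```

```bash
python3 -m creep '[0.014,0.012,0,0,0,0.023,0.027,0,0,0,0.028,0.044,0,0,0,0.027,0.062,0,0,0,0.022,0.079,0,0,0,0.011,0.094,0,0,0,-0.004,0.104,0,0,0,-0.02,0.11,0,0,0,-0.038,0.111,0,0,0,-0.056,0.106,0,0,0]'
python3 -m creep '[-0.015,-0.01,0,0,0,-0.026,-0.023,0,0,0,-0.034,-0.04,0,0,0,-0.035,-0.057,0,0,0,-0.032,-0.075,0,0,0,-0.023,-0.091,0,0,0,-0.023,-0.091,0,0,0]'
python3 - <<'E'
from h import *
p=bot.get_obs()["eef_pos"][:2]-[.544,.1652];print(np.hypot(*p),np.degrees(np.arctan2(p[1],p[0]))%360)
E
```

```text
clock: 11.22
eef_pos: [0.5221, 0.2213, 0.1416]
tool_rot: [0.604, 0.797, 0.003, 0.003]
ft_force: [7.1, -2.2, 1.0]
grip_width: 0.0187
grasp_force: 58.6
clock: 11.8
eef_pos: [0.498, 0.1273, 0.1416]
tool_rot: [0.606, 0.796, 0.0, 0.001]
ft_force: [-1.8, -4.1, 7.4]
grip_width: 0.0188
grasp_force: 60.1
0.0596505850879398 219.49557466763588
```

```bash
python3 -m creep '[0.004,-0.0045,0,0,0,0.004,-0.0045,0,0,0]'; python3 -m creep '[0.004,-0.004,0,0,0,0.004,-0.004,0,0,0]'
python3 - <<'E'
from h import *
p=bot.get_obs()["eef_pos"][:2]-[.544,.1652];print(np.hypot(*p),np.degrees(np.arctan2(p[1],p[0]))%360)
E
```

```text
clock: 11.97
eef_pos: [0.4987, 0.1265, 0.1415]
tool_rot: [0.605, 0.797, 0.001, -0.003]
ft_force: [-10.2, 3.7, 12.5]
grip_width: 0.0186
grasp_force: 61.1
clock: 12.13
eef_pos: [0.499, 0.1261, 0.1414]
tool_rot: [0.603, 0.798, 0.002, -0.008]
ft_force: [-19.2, 14.5, 16.5]
grip_width: 0.0184
grasp_force: 61.7
0.05961007237709951 221.04097289104618
```

The forces show it is against the stop. I'll relieve the pressure, open the fingers and rise straight up.

```bash
python3 -m creep '[-0.005,0.005,0,0,0,-0.006,0.006,0,0,0.02,-0.006,0.006,0,0,0.05,-0.006,0.006,0,0,0.0854,-0.006,0.006,0,0,0.0854,-0.006,0.006,0,0,0.0854,-0.006,0.006,0.03,0,0.0854,-0.006,0.006,0.07,0,0.0854,-0.006,0.006,0.11,0,0.0854,-0.006,0.006,0.11,0,0.0854]'
python3 -m creep '[-0.03,-0.03,0.03,0,0.0854,-0.05,-0.05,0.04,0,0.0854,-0.05,-0.05,0.04,0,0.0854,-0.05,-0.05,0.04,0,0.0854]'
python3 - <<'E'
from h import *
c=wrist();cv2.imwrite("pics/z1.png",c["pixels"][:,:,::-1]);rep(c,T[4:6])
t=bot.camera("top");s=bot.camera("scene")
cv2.imwrite("pics/z.png",np.hstack([cv2.resize(c["pixels"],(400,300)),cv2.resize(t["pixels"][170:290,140:300+60],(400,300))])[:,:,::-1])
for n,q in(("top",t),("scene",s)):
  for k in("pointer_tip","tab_tip","handle_grip","cactus","trowel"):
    for r in bot.place_of(n,k)[:1]:print(n,k,(np.array(r["centre"])*[512,384]).round(),round(r["score"],2))
E
```

```text
clock: 12.97
eef_pos: [0.503, 0.1276, 0.2582]
tool_rot: [0.605, 0.796, 0.006, 0.005]
ft_force: [1.7, 0.5, 1.1]
grip_width: 0.0857
grasp_force: 0.0
clock: 13.3
eef_pos: [0.449, 0.0759, 0.2913]
tool_rot: [0.606, 0.796, 0.001, 0.001]
ft_force: [0.8, 0.1, -0.5]
grip_width: 0.0854
grasp_force: 0.0
wheel_center 0.94 [370.2 120.3] [0.5421 0.1648 0.14  ]
handle_grip 0.89 [314.1 142.8] [0.4948 0.1268 0.14  ]
top pointer_tip [313. 211.] 0.65
top tab_tip [315. 212.] 0.54
top handle_grip [204. 245.] 0.78
top cactus [ 89. 214.] 0.73
top trowel [225. 142.] 0.58
scene pointer_tip [202. 219.] 0.92
scene tab_tip [204. 220.] 0.57
scene handle_grip [248. 158.] 0.64
scene cactus [323. 163.] 0.94
scene trowel [311. 236.] 0.87
```

View pics/z.png

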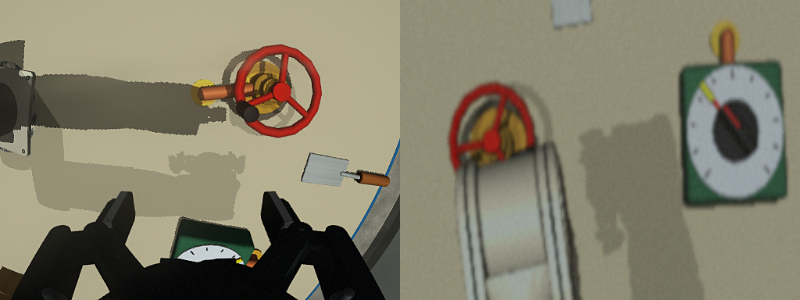

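The pictures show the pointer on the tab, the handle at about 219–221°, one full turn plus a little past its start, and the bystanders unmoved. The arm is clear, so I'll hand in.

```bash
python3 -c "
from workcell import bot
print(bot.job_done())"
```

```text
the job is handed in; nothing more can be done
None
```

The dial is set on the yellow tab, then the handwheel was opened to its stop, with the cactus and trowel still in place in the last pictures (I did not re-check the parcel, which the arm never approached); the job is handed in, and no verdict was returned.

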